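# Unlatch the tin organiser and pack the red insert

### The arm

A 6-joint arm with a two-finger parallel gripper is mounted at the origin on the work surface. World frame = base frame: x ahead of the robot, y to its left, z up, the work surface at z = 0. Lengths are in m, angles in rad, forces in N, time in s.
With the tool pointing down it reaches from about 0.35 to 0.975 m from the base axis. Payload 4.9 kg.
Tool frame: the origin (TCP) lies on the mounting face of the last link; the fingertips stand 173 mm ahead of it and the grasp point (between the pads) lies ctrl.pinch_z ahead of it (ctrl.pinch_z is the distance from the TCP to the grasp point, in m); z points along the fingers, y is the line along which they close (so a half turn about z gives the same grasp; the last joint's range is limited). The gripper opens to 85 mm and grips with 20 to 120 N. Pads are 22 mm wide; open, the fingers measure 114 mm over their backs; the gripper's body (76 mm by 85 mm) begins 54 mm behind the grasp point. The pads swing forward as they close: fully open they stand 13 mm farther back than shut.
Start: joints at [-1.241, 0.053, 1.613, -0, 1.476, -0.119], TCP at [0.271, -0.563, 0.405] pointing down, gripper open.
Joint ranges: [-3.01, 3.01], [-1.01, 2.22], [0.06, 2.58], [-1.02, 4.17], [0.09, 2.62], [-3.14, 3.14]. Speed limits (rad/s): [2.57, 2.57, 3.14, 3.14, 3.14, 3.14].

### API

Orientations are given as a rotation vector (axis times angle).
In Python, from station import telemetry, eyes, ctrl gives the robot as it stands.
- The arm moves only by the tool apply_moves, never from a script. Its argument "plan" is a list of rows, each a list of 5 numbers: the finger opening in m, from 0 to 0.0854, then the shift along the tool's x, y, z in m, then the turn about the tool's z in rad. In form: [[jaw, x, y, z, roll], ...]. A call has 1 to 12 rows; each row is the pose to reach, as a shift and turn from the pose commanded when the call began, along the tool's axes at that moment; what a row does not reach only later rows make up. A row lasts 1/12 s, in which the tool goes at most 41.7 mm and 7.16 degrees, less where a joint would pass 70% of its speed; a pose out of reach is approached as far as the arm can. A call with a gripper value outside its range is refused whole. The fingers move at their own pace and stop on an object; "newtons" is the grip in N (left out, the last holds). Time passes only in rows, so rows that repeat a pose let the fingers close. It gives the time, the measured TCP pose, the force, the opening and the grip force at its end, in the units of the state.
- telemetry.get_obs(): the state, without advancing time (a new reading comes with each control period).
- eyes.get_image(name): name is "scene" or "side" or "wrist"; returns a dict with "img" (480x640x3 uint8, blue, green, red), "range_z" (480x640 float32, m along the optical axis (not along the pixel's ray), 0 where there is no reading), "K" (3x3 intrinsics, pixels), "pose" (4x4, takes a point from camera to world coordinates); the wrist camera has in their place "hand_eye" (4x4, takes a point from camera to tool coordinates, whose origin is the TCP and whose axes are the flange's). Camera axes: x right, y down, z forward; pixel columns grow to the right and rows downward; lengths in m; the calibration is good to about 2 mm. A picture is of the moment at which its call begins: read the wrist's pose just before it.
- ctrl.finish_job(): hands the job in; it is judged then, once.
Trained networks look in a picture, given as the dict that the camera call returned (one of the last four; its "shot" number tells which), for a name from the list of things; names that differ only in an ending like _2 or _b are one class to them, and where a whole thing is asked for, a point or a joint stands for the part that bears it (a point fixed in the world has none). Each returns a list of dicts, best first, with "confidence" (0 to 1); they miss things now and then, are a little off and sometimes report something else, mostly with a low value. They report only what shows in the picture. A call takes as long as a camera call.
- eyes.search_frame(thing, picture): "box" ([left, top, right, bottom] in pixels, round what is visible of it).
- eyes.outline_of(thing, picture): "region" (480x640 bool, what is visible of it) and "box" ([left, top, right, bottom] in pixels, round what is visible of it).
- eyes.tip_of(thing, picture): "point" ([column, row] in pixels: a listed point, or the origin of a listed thing).
The state is a dict: "t": time; "q": joint angles; "dq": joint speeds; "effort": joint torques, N m; "tool_pos": TCP position; "tool_rot": TCP orientation; "contact_force": force on the tool from outside, world axes, zero at the start; "wrist_torque": the same for the moment, N m; "opening": finger opening in m; "grip_force": force on a finger pad.
Only numpy, scipy, OpenCV 4.12 (cv2) and the standard library are available. Lean on these libraries where they do the work, as an engineer would, in place of code of your own. Each camera call takes 0.05 s, during which the arm holds its last target. There are 200 camera calls.

### The job

Unlock the tin organiser: raise the yellow-knobbed keeper bar over its red detent bump, slide it all the way open and let it drop down again behind the bump. Then lift the red insert bin, with its two tins, straight up out of the organiser and set it down flat inside the cardboard carton without dropping or tipping it. Leave the keeper open, the blue bin in its well and the other groceries alone.

Things in the scene. Friction and masses are not known exactly. Their poses are not given: they have to be found in the camera images.
- frame: Grey organiser frame fixed to the bench, 160 (x) x 270 (y) mm; origin at the centre of its underside, z up. Two wells 114 x 84 mm, walls 44 mm high, floor 8 mm above the bench, each holding an insert bin with 2 mm clearance per side. Along its +x edge a dark rail (top at 46 mm) carries the steel keeper bar; two guide posts 72 mm high stand on the rail's outer edge.
- detent (a point): Top centre of the red detent bump on the rail, at frame x 63, y -88, 56 mm above the bench; the bump is 10 mm high and 14 mm long in y
- well_a (a point): Centre of the floor of the well at frame y -82 mm (8 mm above the bench). Either bin may be in either well.
- well_b (a point): Centre of the floor of the well at frame y +48 mm.
- keeper_slide (a joint): Travel of the keeper bar along the frame's +y, in m: 0 to 0.003 shut, 0.045 fully open at its stop; about 1 N of friction. Shut, two 18 mm wide steel tabs on the bar lie 2 mm above the bins' rims, one over each bin, and lock both in; fully open, they stand beside the bins. Unless lifted, a lug under the bar meets the bump at 0.004.
- keeper_lift (a joint): Height of the keeper bar above its resting place, in m: 0 to 0.025 (stop). Falls back under its own weight of about 0.16 kg. The bar's lug reaches down to the rail and clears the 10 mm bump only when lifted more than 10 mm; it has passed the bump and can drop again from 30 mm of travel on.
- keeper_grip (a point): Middle of the yellow knob on the keeper bar, 95 mm above the bench when the bar is down. The knob is an upright block 20 mm along the frame's y, 24 mm along x, from 70 to 112 mm above the bench; it stands on the 12 mm wide bar (top 70 mm high). Its axes are the frame's.
- red_bin: Red plastic insert bin, 110 (x) x 80 (y) x 50 mm high, 3 mm walls and floor, a middle wall across x, with a carrying handle; 0.18 to 0.35 kg and two tins of 80 g. Origin at the centre of its underside, z up; in its well its axes are the frame's.
- red_bin_handle (a point): Centre of the red bin's handle bar, 88 mm above the bin's underside; the bar is 14 mm thick (x and z) and 64 mm long (along the bin's y), carried by a 6 mm post near each end (at y -29 and +29 mm), open below it down to the 50 mm high rim.
- red_tin0: Small tin with yellow label, 42 mm diameter x 38 mm, standing loose in the red bin's -x half; origin at its underside.
- red_tin1: The same, in the red bin's +x half.
- blue_bin: Blue insert bin of the same shape, with two green-labelled tins of the same size; stays in its well. Origin at the centre of its underside.
- carton: Open cardboard carton fixed to the bench, 170 (x) x 140 (y) x 50 mm high outside, 5 mm walls and floor, empty; origin at the centre of its underside, on the bench.
- soup_can: Bystander: can with red label, 74 mm diameter x 108 mm; origin at its underside.
- jar: Bystander: jar with yellow cap, 68 mm diameter x 100 mm; origin at its underside.
- bean_can: Bystander: can with green label, 74 mm diameter x 80 mm; origin at its underside.

How it is judged:
On the way, in this order (a step that is already met when the one before it is completed fails the run):
1. the keeper is fully open and has dropped down beyond the bump (value of joint keeper_slide above 0.036 m and value of joint keeper_lift below 0.003 m), for 0.2 s.
2. the red bin is lifted upright, clear of the frame, with its tins (z of red_bin in the frame of frame above 0.052 m and angle between red_bin's own z axis and vertical below 0.35 rad and horizontal distance between each of red_tin0, red_tin1 and red_bin below 0.06 m and z of red_tin0 in the frame of red_bin between -0.005 and 0.045 m and z of red_tin1 in the frame of red_bin between -0.005 and 0.045 m), for 0.1 s.
At the end, for the whole second after the job is handed in: Keeper open (over 36 mm) and down (under 3 mm); red bin on the carton's floor (underside under 10 mm above the carton's, tilt under 0.08 rad, centres within 60 mm) with both tins in it; blue bin in its well (within 6 mm, raised under 7 mm); all at rest (all of step 1 and z of red_bin in the frame of carton below 0.01 m and angle between red_bin's own z axis and vertical below 0.08 rad and horizontal distance between red_bin and carton below 0.06 m and horizontal distance between each of red_tin0, red_tin1 and red_bin below 0.06 m and z of red_tin0 in the frame of red_bin between -0.005 and 0.045 m and z of red_tin1 in the frame of red_bin between -0.005 and 0.045 m and z of blue_bin in the frame of frame below 0.015 m and (horizontal distance between blue_bin and well_a below 0.006 m or horizontal distance between blue_bin and well_b below 0.006 m) and linear speed of each of red_bin, blue_bin below 0.03 m/s and velocity of joint keeper_slide below 0.03 m/s); the robot touches nothing.
It fails at once if the red bin is tipped (more than 0.5 rad) (angle between red_bin's own z axis and vertical above 0.5 rad).
It fails at once if the red bin is let go while its underside is more than 10 mm above the carton's floor (horizontal distance between red_bin and carton below 0.09 m and z of red_bin in the frame of carton above 0.015 m and contact force between the fingers and red_bin below 0.05 N).
It fails at once if the blue bin is lifted out (more than 22 mm) (z of blue_bin in the frame of frame above 0.03 m).
It fails at once if a bystander can or jar is shifted more than 30 mm or knocked over (distance of any of soup_can, jar, bean_can from where it was at the start of the episode above 0.03 m or angle between any of soup_can, jar, bean_can's own z axis and vertical above 0.4 rad).
It also fails if it takes over 59 s, if anything falls off the work surface, if the arm or the gripper's body presses on something with over 40 N, if the wrist force passes 120 N, or if a joint passes its speed limit or range.

## Working session

There is one attempt and no reset: what is moved stays moved. The work goes in short steps, Python scripts to look and compute and a tool call to move; the robot and the scene stay as the last step left them, time stands still between calls to the robot, and variables do not carry over. Pictures are saved under pics/ and viewed, at most 10 in all, crops included, and the job is handed in when it is done.

Besides the shell and the picture viewer there is one more tool, called after "Call:" as name([rows], argument=value, ...), one row to a line, values as JSON. apply_moves: Moves the arm, as the interface text tells. Its arguments: {"type":"object","properties":{"plan":{"type":"array","items":{"type":"array","items":{"type":"number"}}},"newtons":{"type":"number"}},"required":["plan"]}

```bash
mkdir -p pics; cat > h.py <<'E'
from station import telemetry, eyes, ctrl
import numpy as np, cv2
from scipy.spatial.transform import Rotation as R
def shot(n):
    o=telemetry.get_obs(); p=eyes.get_image(n)
    if 'pose' in p: T=np.array(p['pose'])
    else:
        W=np.eye(4);W[:3,:3]=R.from_rotvec(o['tool_rot']).as_matrix();W[:3,3]=o['tool_pos'];T=W@np.array(p['hand_eye'])
    return p,T
def cloud(p,T):
    K=np.array(p['K']);z=p['range_z'];v,u=np.mgrid[0:480,0:640]
    c=np.stack([(u-K[0,2])/K[0,0]*z,(v-K[1,2])/K[1,1]*z,z],-1)
    return c@T[:3,:3].T+T[:3,3]
def ray(p,T,uv,h):
    K=np.array(p['K']);d=T[:3,:3]@np.array([(uv[0]-K[0,2])/K[0,0],(uv[1]-K[1,2])/K[1,1],1]);o=T[:3,3]
    return o+d*(h-o[2])/d[2]
E
python3 - <<'E'
from h import *
print(ctrl.pinch_z, {k:np.round(v,3) for k,v in telemetry.get_obs().items()})
ims=[]
for n in ['scene','side']:
    p,T=shot(n); cv2.imwrite(f'pics/{n}0.png',p['img']); print(n,np.round(T[:3,3],3)); C=cloud(p,T)
    for t,h in [('keeper_grip',.095),('detent',.056),('red_bin_handle',None),('well_a',.008),('well_b',.008),('frame',0),('red_bin',.008),('blue_bin',.008),('carton',0)]:
        for d in eyes.tip_of(t,p)[:1]:
            u=d['point']; print(t,np.round(u),round(d['confidence'],2),'ray',np.round(ray(p,T,u,h if h is not None else .096),3),'depth',np.round(C[int(u[1]),int(u[0])],3))
    for t in ['carton','frame','soup_can','jar','bean_can','red_bin','blue_bin']:
        for d in eyes.outline_of(t,p)[:1]:
            P=C[d['region']&(p['range_z']>0)]; print(' ',t,round(d['confidence'],2),np.round(d['box']),np.round(np.percentile(P,[2,50,98],axis=0),3).tolist())
E
```

```text
0.1547 {'t': np.float64(0.0), 'q': array([-1.241,  0.053,  1.614,  0.   ,  1.476, -0.119]), 'dq': array([ 0.   , -0.   , -0.   ,  0.003,  0.001,  0.   ]), 'effort': array([ 0.0000e+00, -3.9368e+01, -3.7018e+01, -0.0000e+00,  7.0000e-03,
        0.0000e+00]), 'tool_pos': array([ 0.271, -0.563,  0.403]), 'tool_rot': array([-3.061, -0.699,  0.   ]), 'contact_force': array([-0.187,  0.325, -0.288]), 'wrist_torque': array([-0.025,  0.022,  0.002]), 'grip_force': np.float64(0.0), 'opening': np.float64(0.085)}
scene [ 1.356 -0.605  1.119]
keeper_grip [257. 285.] 0.82 ray [ 0.605 -0.171  0.095] depth [ 0.612 -0.176  0.108]
detent [232. 310.] 0.94 ray [ 0.6   -0.244  0.056] depth [ 0.597 -0.244  0.054]
red_bin_handle [264. 254.] 0.98 ray [ 0.538 -0.099  0.096] depth [ 0.538 -0.1    0.099]
frame [253. 293.] 0.96 ray [ 0.548 -0.154  0.   ] depth [ 0.608 -0.19   0.087]
red_bin [265. 274.] 0.92 ray [ 0.527 -0.098  0.008] depth [ 0.556 -0.116  0.049]
blue_bin [221. 299.] 0.67 ray [ 0.519 -0.229  0.008] depth [ 0.545 -0.241  0.045]
carton [351. 224.] 0.6 ray [0.533 0.198 0.   ] depth [0.533 0.194 0
[... 1289 characters left out ...]
.] 0.95 ray [0.519 0.207 0.   ] depth [0.519 0.208 0.003]
  carton 0.76 [302. 299. 402. 382.] [[0.424, 0.122, 0.002], [0.515, 0.199, 0.007], [0.603, 0.294, 0.052]]
  frame 0.78 [315. 154. 408. 264.] [[0.456, -0.267, 0.003], [0.572, -0.069, 0.044], [0.63, -0.012, 0.102]]
  soup_can 0.55 [287. 443. 331. 480.] [[0.496, 0.449, 0.09], [0.531, 0.479, 0.108], [0.563, 0.503, 0.111]]
  jar 0.65 [365. 104. 389. 147.] [[0.518, -0.464, 0.006], [0.547, -0.419, 0.07], [0.578, -0.408, 0.103]]
  bean_can 0.74 [238. 227. 274. 271.] [[0.715, 0.013, 0.004], [0.744, 0.061, 0.071], [0.781, 0.078, 0.083]]
  red_bin 0.81 [336. 188. 391. 232.] [[0.478, -0.157, 0.018], [0.532, -0.112, 0.049], [0.589, -0.057, 0.105]]
```

Call:
apply_moves([
  [0.085,0.45,-0.225,0,0.55],
  [0.085,0.45,-0.225,0,0.55],
  [0.085,0.45,-0.225,0,0.55],
  [0.085,0.45,-0.225,0,0.55],
  [0.085,0.45,-0.225,0,0.55],
  [0.085,0.45,-0.225,0,0.55],
  [0.085,0.45,-0.225,0,0.55],
  [0.085,0.45,-0.225,0,0.55],
  [0.085,0.45,-0.225,0,0.55],
  [0.085,0.45,-0.225,0,0.55],
  [0.085,0.45,-0.225,0,0.55],
  [0.085,0.45,-0.225,0,0.55],
], newtons=40)

```text
t: 2.7
tool_pos: [0.5753, -0.1691, 0.405]
tool_rot: [3.137, -0.159, 0.001]
contact_force: [0.5, -0.6, 0.4]
opening: 0.0849
grip_force: 0.0
```

Call:
apply_moves([
  [0.085,0,0,0,0],
  [0.085,0,0,0,0],
  [0.085,0,0,0,0],
])

```text
t: 2.95
tool_pos: [0.5744, -0.171, 0.4046]
tool_rot: [3.137, -0.158, -0.001]
contact_force: [0.5, -0.4, -0.6]
opening: 0.0853
grip_force: 0.0
```

```bash
cat >> h.py <<'E'
def where():
    o=telemetry.get_obs();M=R.from_rotvec(o['tool_rot']).as_matrix()
    print('t',round(o['t'],2),'tcp',np.round(o['tool_pos'],4),'grasp',np.round(o['tool_pos']+M[:,2]*ctrl.pinch_z,4),'yang',round(np.arctan2(M[1,1],M[0,1]),4),'tilt',round(float(np.arccos(-M[2,2])),4),'q6',round(o['q'][5],3),'open',round(float(o['opening']),4),'grip',round(float(o['grip_force']),1))
    return o,M
def to(target,M,o): # tool-axes shift moving grasp point to target
    return np.round(M.T@(np.array(target)-(o['tool_pos']+M[:,2]*ctrl.pinch_z)),4)
E
python3 - <<'E'
from h import *
o,M=where()
p,T=shot('wrist');C=cloud(p,T);cv2.imwrite('pics/w1.png',p['img']);print(T[:3,3])
for t,h in [('keeper_grip',.095),('detent',.056),('red_bin_handle',.096),('red_bin',.008),('blue_bin',.008),('frame',0),('carton',0)]:
    for d in eyes.tip_of(t,p)[:1]:
        u=d['point']; print(t,np.round(u),round(d['confidence'],2),'ray',np.round(ray(p,T,u,h),4),'depth',np.round(C[int(u[1]),int(u[0])],3))
# handle bar fits: points with height 0.085..0.12
def fit(m,nm):
    n,l,st,c=cv2.connectedComponentsWithStats(m.astype(np.uint8))
    for i in range(1,n):
        if st[i,4]>80:
            P=C[l==i][:,:2].astype(np.float32);r=cv2.minAreaRect(P);print(nm,st[i,4],np.round(r[0],4),np.round(r[1],4),round(r[2],2),np.round(np.median(C[l==i][:,2]),4))
fit((C[...,2]>.092)&(C[...,2]<.14),'high')
fit((C[...,2]>.062)&(C[...,2]<.08),'mid')
E
```

```text
t 2.95 tcp [ 0.5744 -0.171   0.4046] grasp [ 0.5743 -0.171   0.2499] yang -1.6714 tilt 0.0006 q6 1.258 open 0.0853 grip 0.0
[ 0.64198571 -0.17717646  0.37411611]
keeper_grip [324. 194.] 0.73 ray [ 0.6023 -0.1771  0.095 ] depth [ 0.605 -0.177  0.113]
detent [413. 192.] 0.78 ray [ 0.5908 -0.2519  0.056 ] depth [ 0.594 -0.248  0.071]
red_bin_handle [238. 284.] 0.7 ray [ 0.5382 -0.1022  0.096 ] depth [ 0.541 -0.104  0.101]
red_bin [260. 257.] 0.79 ray [ 0.5321 -0.1059  0.008 ] depth [ 0.535 -0.107  0.015]
blue_bin [386. 260.] 0.59 ray [ 0.5164 -0.2327  0.008 ] depth [ 0.518 -0.232  0.011]
frame [304. 243.] 0.8 ray [ 0.5399 -0.1509  0.    ] depth [ 0.552 -0.153  0.045]
high 969 [ 0.6029 -0.1763] [0.0199 0.0242] 81.75 0.1119
high 1655 [ 0.5349 -0.1028] [0.0641 0.0143] 82.3 0.1029
high 1599 [ 0.5173 -0.2314] [0.0642 0.0142] 81.89 0.1031
mid 2766 [0.7341 0.0251] [0.0313 0.0619] 56.1 0.0732
mid 117 [ 0.6266 -0.0885] [0.0105 0.0052] 81.91 0.0721
mid 100 [ 0.6118 -0.1971] [0.01   0.0049] 84.49 0.0724
mid 2530 [ 0.5963 -0.1189] [0.0909 0.0411] 82.25 0.0697
mid 2582 [ 0.5804 -0.2332] [0.0963 0.0413] 82.27 0.0699
mid 1656 [ 0.5483 -0.4222] [0.0656 0.0276] 0.78 0.0723
```

View pics/w1.png

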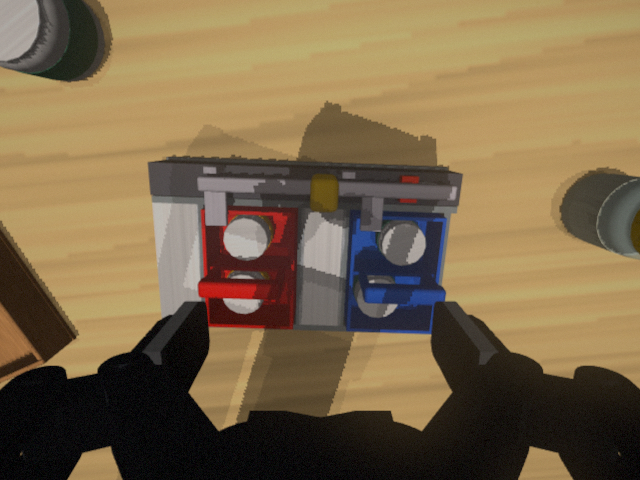

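View pics/scene0.png

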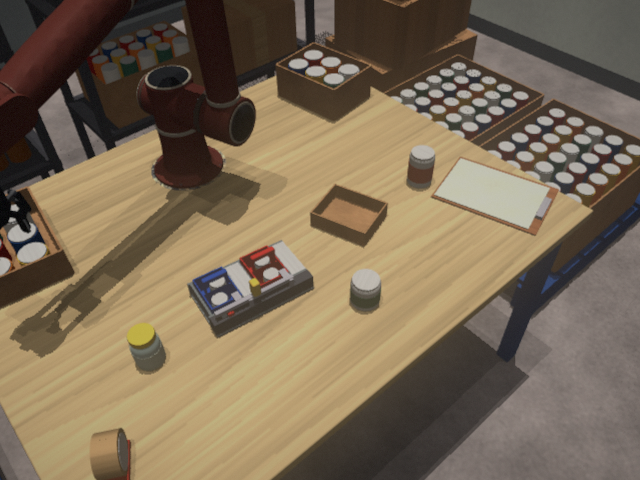

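The wrist view shows the yellow knob at (324,194), the detent at (410,188), and the red bin at about (250,265) in well_b. The frame yaw is about -0.137 rad. Next I descend on the knob.

Call:
apply_moves([
  [0.085,0.029,0.0025,0,0.036],
  [0.085,0.029,0.0025,0.04,0.036],
  [0.085,0.029,0.0025,0.08,0.036],
  [0.085,0.029,0.0025,0.11,0.036],
  [0.085,0.029,0.0025,0.135,0.036],
  [0.085,0.029,0.0025,0.15,0.036],
  [0.085,0.029,0.0025,0.15,0.036],
  [0.085,0.029,0.0025,0.15,0.036],
], newtons=40)

```text
t: 4.02
tool_pos: [0.6027, -0.1766, 0.2539]
tool_rot: [-3.133, 0.216, 0.003]
contact_force: [0.1, -0.5, 0.2]
opening: 0.0849
grip_force: 0.0
```

Call:
apply_moves([
  [0.0,0,0,0,0],
  [0,0,0,0,0],
  [0,0,0,0,0],
  [0,0,0,0,0],
  [0,0,0,0,0],
  [0,0,0,0,0],
  [0,0,0,0,0],
  [0,0,0,0,0],
])

```text
t: 4.68
tool_pos: [0.6033, -0.1766, 0.2557]
tool_rot: [3.134, -0.215, 0.002]
contact_force: [0.4, 0.4, 4.2]
opening: 0.0191
grip_force: 43.6
```

```bash
python3 - <<'E'
from h import *
o,M=where()
print(np.round(o['contact_force'],1))
E
```

```text
t 4.68 tcp [ 0.6033 -0.1766  0.2557] grasp [ 0.6034 -0.1766  0.101 ] yang -1.708 tilt 0.0011 q6 1.305 open 0.0191 grip 43.6
[0.4 0.4 4.2]
```

Call:
apply_moves([
  [0,0,0,-0.009,0],
  [0,0,0,-0.018,0],
  [0,0,0,-0.018,0],
  [0,0,0,-0.018,0],
  [0,0,-0.01,-0.018,0],
  [0,0,-0.02,-0.018,0],
  [0,0,-0.03,-0.018,0],
  [0,0,-0.038,-0.018,0],
  [0,0,-0.043,-0.018,0],
  [0,0,-0.043,-0.018,0],
  [0,0,-0.043,-0.018,0],
])

```text
t: 5.6
tool_pos: [0.6091, -0.1333, 0.2729]
tool_rot: [3.133, -0.214, 0.001]
contact_force: [3.9, -1.6, -1.8]
opening: 0.0193
grip_force: 42.8
```

Call:
apply_moves([
  [0,0,0,0.006,0],
  [0,0,0,0.012,0],
  [0,0,0,0.017,0],
  [0,0,0,0.017,0],
  [0,0,0,0.017,0],
])

```text
t: 6.02
tool_pos: [0.6092, -0.1337, 0.2557]
tool_rot: [-3.134, 0.215, -0.001]
contact_force: [3.6, -0.3, 1.7]
opening: 0.0194
grip_force: 43.4
```

```bash
python3 - <<'E'
from h import *
o,M=where()
print(np.round(o['contact_force'],1))
E
```

```text
t 6.02 tcp [ 0.6092 -0.1337  0.2557] grasp [ 0.6093 -0.1336  0.101 ] yang -1.7081 tilt 0.0008 q6 1.372 open 0.0194 grip 43.4
[ 3.6 -0.3  1.7]
```

Call:
apply_moves([
  [0.085,0,0,0,0],
  [0.085,0,0,0,0],
  [0.085,0,0,0,0],
  [0.085,0,0,0,0],
  [0.085,0,0,-0.03,0],
  [0.085,0,0,-0.07,0],
  [0.085,0,0,-0.11,0],
  [0.085,0,0,-0.15,0],
  [0.085,-0.078,-0.021,-0.16,-0.25],
  [0.085,-0.078,-0.021,-0.16,-0.37],
  [0.085,-0.078,-0.021,-0.16,-0.49],
  [0.085,-0.078,-0.021,-0.16,-0.571],
])

```text
t: 7.02
tool_pos: [0.5325, -0.1014, 0.4156]
tool_rot: [-3.088, -0.577, 0.0]
contact_force: [0.8, -0.0, 0.3]
opening: 0.0851
grip_force: 0.0
```

Call:
apply_moves([
  [0.085,0,0,0,-0.25],
  [0.085,0,0,0,-0.37],
  [0.085,0,0,0,-0.5],
  [0.085,0,0,0,-0.62],
  [0.085,0,0,0,-0.75],
  [0.085,0,0,0,-0.87],
  [0.085,0,0,0,-1],
  [0.085,0,0,0,-1],
  [0.085,0,0,0,-1],
  [0.085,0,0,0,-1],
  [0.085,0,0,0,-1],
])

```text
t: 7.93
tool_pos: [0.5344, -0.1023, 0.4155]
tool_rot: [-2.442, -1.975, 0.0]
contact_force: [-0.2, -0.2, 0.4]
opening: 0.0852
grip_force: 0.0
```

```bash
python3 - <<'E'
from h import *
o,M=where()
p,T=shot('wrist');C=cloud(p,T);cv2.imwrite('pics/w2.png',p['img'])
def fit(m,nm):
    n,l,st,c=cv2.connectedComponentsWithStats(m.astype(np.uint8))
    for i in range(1,n):
        if st[i,4]>80:
            P=C[l==i][:,:2].astype(np.float32);r=cv2.minAreaRect(P);print(nm,st[i,4],np.round(r[0],4),np.round(r[1],4),round(r[2],2),np.round(np.median(C[l==i][:,2]),4))
fit((C[...,2]>.092)&(C[...,2]<.14),'high')
fit((C[...,2]>.062)&(C[...,2]<.08),'mid')
fit((C[...,2]>.03)&(C[...,2]<.056)&(C[...,1]>.07),'carton rim')
for t,h in [('carton',0),('red_bin_handle',.096)]:
    for d in eyes.tip_of(t,p)[:1]: print(t,d['point'],round(d['confidence'],2),np.round(ray(p,T,d['point'],h),4))
p,T=shot('side');C=cloud(p,T)
d=eyes.outline_of('carton',p)[0]
m=d['region']&(C[...,2]>.035)&(C[...,2]<.06);fit(m,'side rim')
P=C[m][:,:2].astype(np.float32);r=cv2.minAreaRect(P);print(r)
E
```

```text
t 7.93 tcp [ 0.5344 -0.1023  0.4155] grasp [ 0.5343 -0.1023  0.2608] yang -0.2106 tilt 0.0005 q6 -0.115 open 0.0852 grip 0.0
high 1451 [ 0.5343 -0.1031] [0.0641 0.014 ] 82.18 0.1033
high 1002 [ 0.6087 -0.1333] [0.0203 0.0244] 83.63 0.1116
high 1105 [ 0.5166 -0.2313] [0.0639 0.014 ] 82.1 0.1034
mid 1515 [0.7404 0.014 ] [0.018  0.0592] 72.51 0.0724
mid 2672 [ 0.6021 -0.0843] [0.1066 0.0412] 83.99 0.0696
mid 118 [ 0.6262 -0.0887] [0.0102 0.0053] 82.31 0.0716
mid 1907 [ 0.5857 -0.193 ] [0.0911 0.041 ] 81.85 0.0697
mid 116 [ 0.6115 -0.1974] [0.0108 0.0055] 82.52 0.0717
red_bin_handle [318.6, 229.8] 0.64 [ 0.5331 -0.1036  0.096 ]
side rim 1351 [0.516  0.2062] [0.1694 0.1426] 19.01 0.0476
((0.5159813165664673, 0.2061903178691864), (0.1694163680076599, 0.14261607825756073), 19.00577735900879)
```

View pics/w2.png

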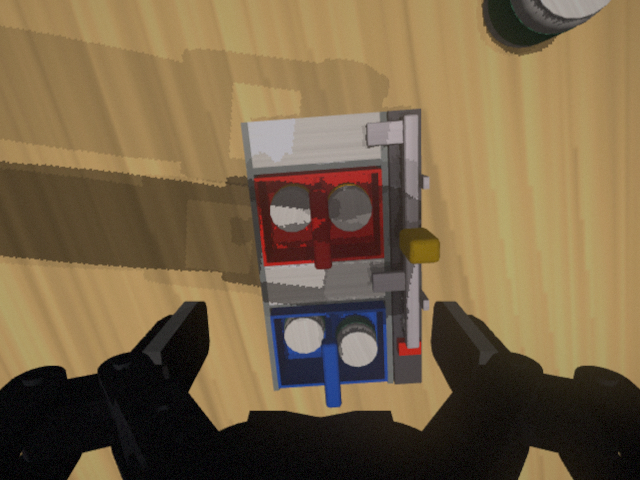

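The keeper is open and down, and its tabs at (385,133) and (388,280) stand clear of the bins. The bump at (408,348) is behind the bar. The next move grasps the handle with a reduced opening, because the knob is close by.

Call:
apply_moves([
  [0.045,-0.0005,0.0005,0,-0.073],
  [0.045,-0.0005,0.0005,0.0,-0.073],
  [0.045,-0.0005,0.0005,0.04,-0.073],
  [0.045,-0.0005,0.0005,0.08,-0.073],
  [0.045,-0.0005,0.0005,0.115,-0.073],
  [0.045,-0.0005,0.0005,0.14,-0.073],
  [0.045,-0.0005,0.0005,0.155,-0.073],
  [0.045,-0.0005,0.0005,0.165,-0.073],
  [0.045,-0.0005,0.0005,0.165,-0.073],
  [0.045,-0.0005,0.0005,0.165,-0.073],
], newtons=60)

```text
t: 9.02
tool_pos: [0.5351, -0.1031, 0.2511]
tool_rot: [2.367, 2.065, 0.0]
contact_force: [0.7, 0.2, 1.0]
opening: 0.0452
grip_force: 0.0
```

Call:
apply_moves([
  [0.0,0,0,0,0],
  [0,0,0,0,0],
  [0,0,0,0,0],
  [0,0,0,0,0],
  [0,0,0,0,0],
  [0,0,0,0,0],
])

```text
t: 9.52
tool_pos: [0.5352, -0.1031, 0.2522]
tool_rot: [2.365, 2.066, 0.0]
contact_force: [-4.7, -0.2, 5.8]
opening: 0.0128
grip_force: 61.5
```

```bash
python3 - <<'E'
from h import *
o,M=where()
print(np.round(o['contact_force'],1))
E
```

```text
t 9.52 tcp [ 0.5352 -0.1031  0.2522] grasp [ 0.5353 -0.1033  0.0975] yang -0.135 tilt 0.0012 q6 -0.192 open 0.0128 grip 61.5
[-4.7 -0.2  5.8]
```

Gripped. I lift slowly, straight up.

Call:
apply_moves([
  [0,0,0,-0.005,0],
  [0,0,0,-0.015,0],
  [0,0,0,-0.028,0],
  [0,0,0,-0.042,0],
  [0,0,0,-0.058,0],
  [0,0,0,-0.075,0],
  [0,0,0,-0.09,0],
  [0,0,0,-0.103,0],
  [0,0,0,-0.11,0],
  [0,0,0,-0.11,0],
  [0,0,0,-0.11,0],
])

```text
t: 10.43
tool_pos: [0.5349, -0.1029, 0.3609]
tool_rot: [2.366, 2.066, 0.0]
contact_force: [0.1, 1.6, -4.1]
opening: 0.0126
grip_force: 60.1
```

```bash
python3 - <<'E'
from h import *
o,M=where()
print(np.round(o['contact_force'],1), np.round(o['wrist_torque'],2), 'shift to carton', to([.516,.206,.10],M,o))
p,T=shot('side');cv2.imwrite('pics/s2.png',p['img'][60:420,180:500])
E
```

```text
t 10.43 tcp [ 0.5349 -0.1029  0.3609] grasp [ 0.5349 -0.103   0.2062] yang -0.135 tilt 0.0004 q6 -0.192 open 0.0126 grip 60.1
[ 0.1  1.6 -4.1] [ 0.    0.03 -0.02] shift to carton [ 0.3036 -0.0604  0.1061]
```

View pics/s2.png

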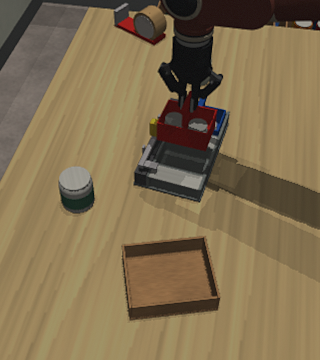

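The bin hangs level in the gripper with both tins in it, and well_b is empty at about (185,160). The carton is at (170,278). I carry it over with a gentle speed profile, turning it to the carton's yaw.

Call:
apply_moves([
  [0,0.012,-0.0024,0,-0.02],
  [0,0.037,-0.0073,0,-0.06],
  [0,0.067,-0.0133,0,-0.11],
  [0,0.1,-0.02,0,-0.17],
  [0,0.134,-0.0267,0,-0.22],
  [0,0.168,-0.0335,0,-0.27],
  [0,0.202,-0.04,0,-0.32],
  [0,0.235,-0.047,0,-0.37],
  [0,0.265,-0.053,0,-0.42],
  [0,0.288,-0.0575,0,-0.45],
  [0,0.3,-0.06,0,-0.467],
  [0,0.3036,-0.0604,0,-0.467],
])

```text
t: 11.48
tool_pos: [0.5151, 0.208, 0.3596]
tool_rot: [-1.818, -2.56, 0.002]
contact_force: [-0.8, -0.4, -3.3]
opening: 0.0126
grip_force: 60.2
```

Call:
apply_moves([
  [0,0,0,0,0],
  [0,0,0,0,0],
  [0,0,0,0,0],
])

```text
t: 11.73
tool_pos: [0.5161, 0.2049, 0.3604]
tool_rot: [1.826, 2.556, -0.001]
contact_force: [0.9, 0.1, -3.4]
opening: 0.0128
grip_force: 60.1
```

```bash
python3 - <<'E'
from h import *
o,M=where()
print(np.round(o['contact_force'],1), to([.516,.206,.0945],M,o))
p,T=shot('side');cv2.imwrite('pics/s3.png',p['img'][60:420,180:500])
E
```

```text
t 11.73 tcp [0.5161 0.2049 0.3604] grasp [0.516  0.2048 0.2057] yang 0.3302 tilt 0.0007 q6 -0.086 open 0.0128 grip 60.1
[ 0.9  0.1 -3.4] [0.0012 0.0004 0.1112]
```

View pics/s3.png

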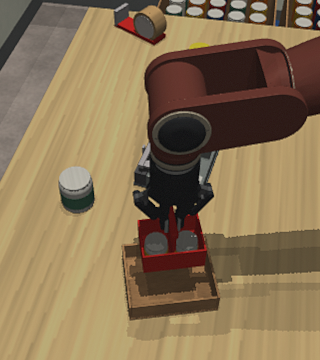

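The bin is centred over the carton at (172,280), parallel to its walls. Lowering it now.

Call:
apply_moves([
  [0,0.001,0.0005,0.01,0],
  [0,0.001,0.0005,0.03,0],
  [0,0.001,0.0005,0.052,0],
  [0,0.001,0.0005,0.072,0],
  [0,0.001,0.0005,0.088,0],
  [0,0.001,0.0005,0.099,0],
  [0,0.001,0.0005,0.105,0],
  [0,0.001,0.0005,0.108,0],
  [0,0.001,0.0005,0.11,0],
  [0,0.001,0.0005,0.11,0],
  [0,0.001,0.0005,0.11,0],
])

```text
t: 12.7
tool_pos: [0.5165, 0.2072, 0.2518]
tool_rot: [1.823, 2.557, 0.002]
contact_force: [0.7, -0.6, -3.4]
opening: 0.0124
grip_force: 60.1
```

```bash
python3 - <<'E'
from h import *
o,M=where()
print(np.round(o['contact_force'],1))
E
```

```text
t 12.7 tcp [0.5165 0.2072 0.2518] grasp [0.5168 0.2073 0.0971] yang 0.332 tilt 0.002 q6 -0.084 open 0.0124 grip 60.1
[ 0.7 -0.6 -3.4]
```

Still carrying the load; I go a few more mm until contact.

Call:
apply_moves([
  [0,0,0,0.001,0],
  [0,0,0,0.002,0],
  [0,0,0,0.003,0],
  [0,0,0,0.003,0],
  [0,0,0,0.003,0],
])

```text
t: 13.12
tool_pos: [0.5164, 0.2072, 0.2494]
tool_rot: [1.823, 2.558, 0.001]
contact_force: [-4.5, -1.3, 4.7]
opening: 0.0128
grip_force: 61.5
```

Contact is made, so I release, retreat upward and check.

Call:
apply_moves([
  [0.05,0,0,0,0],
  [0.05,0,0,0,0],
  [0.05,0,0,0,0],
  [0.05,0,0,0,0],
  [0.05,0,0,0,0],
  [0.05,0,0,-0.02,0],
  [0.05,0,0,-0.05,0],
  [0.05,0,0,-0.09,0],
  [0.05,0,0,-0.13,0],
  [0.05,0,0,-0.16,0],
  [0.05,0,0,-0.16,0],
  [0.05,0,0,-0.16,0],
])

```text
t: 14.12
tool_pos: [0.5165, 0.2073, 0.4109]
tool_rot: [1.822, 2.555, 0.007]
contact_force: [-0.1, -0.5, -1.1]
opening: 0.0501
grip_force: 0.0
```

```bash
python3 - <<'E'
from h import *
o,M=where()
p,T=shot('wrist');C=cloud(p,T);cv2.imwrite('pics/w3.png',p['img'])
m=(C[...,2]>.08)&(C[...,2]<.14)
n,l,st,c=cv2.connectedComponentsWithStats(m.astype(np.uint8))
for i in range(1,n):
    if st[i,4]>80: print(st[i,4],cv2.minAreaRect(C[l==i][:,:2].astype(np.float32)),np.median(C[l==i][:,2]))
p,T=shot('scene');C=cloud(p,T)
for d in eyes.tip_of('keeper_grip',p)[:1]:
    print(np.round(ray(p,T,d['point'],.095),3)); 
d=eyes.tip_of('blue_bin',p)[:1]; print([np.round(ray(p,T,x['point'],.008),3) for x in d])
E
```

```text
t 14.12 tcp [0.5165 0.2073 0.4109] grasp [0.5174 0.2075 0.2562] yang 0.332 tilt 0.0059 q6 -0.084 open 0.0501 grip 0.0
1468 ((0.5156688690185547, 0.20735426247119904), (0.013641507364809513, 0.0631207749247551), 19.243274688720703) 0.10020642129524507
1119 ((0.7469380497932434, 0.03503028303384781), (0.03195860609412193, 0.06722190231084824), 57.93398666381836) 0.08066265444924331
[ 0.603 -0.123  0.095]
[array([ 0.518, -0.237,  0.008])]
```

View pics/w3.png

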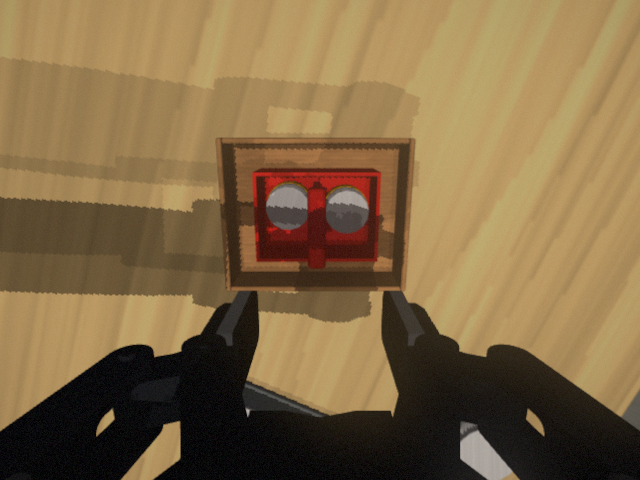

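The red bin sits flat and centred in the carton at (317,217), with both tins in it. The handle top measures 100 mm, as expected for a bin on the 5 mm floor, and the robot is clear of everything.

```bash
python3 -c "
from station import ctrl
print(ctrl.finish_job())"
```

```text
the job is handed in; nothing more can be done
None
```

I opened the keeper and dropped it behind the bump, set the red bin with both tins flat in the carton, left the blue bin in its well, and handed the job in at about 14 s; no verdict came back.

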